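# Seat a collet chuck in the tightening fixture

### The arm

A 6-joint arm with a two-finger parallel gripper is mounted at the origin on the work surface. World frame = base frame: x ahead of the robot, y to its left, z up, the work surface at z = 0. Lengths are in m, angles in rad, forces in N, time in s.
With the tool pointing down it reaches from about 0.375 to 0.9 m from the base axis. Payload 3.1 kg.
Tool frame: the origin (TCP) lies at the very end of the fingers, on their centre line; the grasp point (between the pads) lies 19 mm behind it; z points along the fingers, y is the direction in which the jaws open and shut (so a half turn about z gives the same grasp; the last joint's range is limited). The gripper opens to 87 mm and grips with 3 to 60 N. Pads are 19 mm wide; open, the fingers measure 117 mm over their backs; the gripper's body (75 mm by 190 mm) begins 51 mm behind the grasp point.
Start: joints at [-1.325, 0.527, 1.433, -0, 1.181, -0.178], TCP at [0.257, -0.57, 0.223] pointing down, gripper open.
Joint ranges: [-3.08, 3.08], [-0.75, 2.2], [0.22, 2.44], [-1.43, 4.57], [0, 2.65], [-2.85, 2.85]. Speed limits (rad/s): [2.79, 2.79, 3.14, 3.14, 3.14, 3.14].

### API

Orientations are given as a unit quaternion [x, y, z, w].
In Python, from rig import robot gives the robot as it stands. The module is installed in compiled form; this text tells all that it offers.
- The arm moves only by the tool carry_out, never from a script. Its argument "series" is a list of rows, each a list of 7 numbers: the shift along the tool's x, y, z in mm, then the turn, a rotation vector about the tool's x, y, z in degrees, then the gripper command: -1 is shut, 1 is fully open, values between are in proportion. In form: [[tx, ty, tz, rx, ry, rz, claw], ...]. A call has 1 to 8 rows; each row is the pose to reach, as a shift and turn from the pose measured when the call began, along the tool's axes at that moment; what a row does not reach only later rows make up. A row lasts 1/8 s, in which the tool goes at most 62.5 mm and 10.7 degrees, less where a joint would pass 70% of its speed; a pose out of reach is approached as far as the arm can. A call with a gripper value outside its range is refused whole. The fingers move at their own pace and stop on an object; "force" is the grip in N (left out, the last holds). Time passes only in rows, so rows that repeat a pose let the fingers close. It gives the time, the measured TCP pose, the force and the opening at its end, in the units of the state.
- robot.get_obs(): the state, without advancing time (a new reading comes with each control period).
- robot.camera(name): name is "scene" or "top" or "wrist"; returns a dict with "pixels" (384x512x3 uint8, red, green, blue), "fx", "fy", "cx", "cy" (pixels), "position" and "attitude" of the camera in the world. Camera axes: x right, y down, z forward; pixel columns grow to the right and rows downward; lengths in m; the calibration is good to about 2 mm. A picture is of the moment at which its call begins. There is no depth.
- robot.hand_in(): hands the job in, once; it reports no verdict.
The state is a dict: "time": time; "q": joint angles; "joint_velocities": joint speeds; "joint_torque": joint torques, N m; "position": TCP position; "tool_rot": TCP orientation; "ft_force": force on the tool from outside, world axes, zero at the start; "moment": the same for the moment, N m; "grip_width": finger opening in m.
Only numpy, scipy, OpenCV 4.12 (cv2) and the standard library are available. Lean on these libraries where they do the work, as an engineer would, in place of code of your own. Each camera call takes 0.05 s, during which the arm holds its last target.

### The job

Take the empty collet chuck out of the tool rack and lower it gently, cone down, into the bench tightening fixture so that a cutter can be fitted: rest it lightly on the two yellow drive keys, turn it until the notches in its flange drop over them, then press it fully home with a firm, steady push of about 20 N and let go. Feel it in rather than forcing it (never push harder than about 40 N) and do not drop it. Leave the other two tool holders, the spanner, the screwdriver and the push-button box where they are.

Things in the scene. Friction and masses are not known exactly. Their poses are not given: they have to be found in the camera images.
- collet_chuck: The holder to move: bright steel, 0.5 to 0.7 kg, cone down in the rack, the one with a silver nut and brass-coloured slotted collet on top, no tool in it. Origin on its axis at the cone's large end, z up. Below: cone 48 mm long, 31.8 mm diameter at the origin, 17.8 mm at its foot (8.3 degrees a side). Above: flange 50 mm diameter from 3 to 19 mm, neck 36 mm diameter to 34 mm, nut to 57 mm.
- nut (a point): Middle of the collet chuck's round nut, on its axis 45.5 mm above the chuck's origin: 42 mm diameter, from 34 to 57 mm above the origin. Grip it here, from above.
- notch (a point): On the lower edge of the chuck's flange, in the middle of one of its two notches, 20.7 mm from the axis along the chuck's +x. The other is opposite, on -x; both fit either key. Each is 16.4 mm wide, cut right through the flange's thickness, from 16.4 mm off the axis outwards.
- rack: Fixed tool rack, black top on blue sheet metal, 100 x 320 mm, 70 mm high, origin under its middle. Three 36 mm holes through its top (10 mm thick), at -100, 0 and 100 mm along its y, each with a holder hanging in it by the underside of its flange.
- fixture: Tightening fixture, bolted down: green base 130 mm square, origin under its middle. On it a grey steel sleeve, 70 mm diameter, top face at 95 mm, with a tapered bore 50 mm deep that matches the cone and centres it. The sleeve swivels and is clamped (small ball lever on the -y side, leave it) at any angle up to 0.7 rad either side of the base's: the base's pose does not tell that angle.
- seat (a point): Point on the bore's upright axis, 94 mm above the bench, where the collet chuck's origin lies when fully home; axes as the fixture's base.
- key_top (a point): On the bore's axis, level with the tops of the two yellow drive keys, 8 mm above the sleeve's face. Keys: 14.8 mm wide, top edges chamfered 0.6 mm, on opposite sides of the axis, 18 to 33 mm out, on a line up to 0.7 rad off the base's x axis, either way: see it or feel it. They do not yield. A flange on the keys holds the chuck 5 to 6 mm too high; it sinks in within about 3 degrees of alignment.
- face_mill: Tool holder to leave alone, in another pot of the rack: same cone and flange, dark cutter head 49 mm diameter with brass-coloured inserts, up to 68 mm above its origin (on its axis at the cone's large end, z up).
- drill_chuck: Tool holder to leave alone, in another pot of the rack: same cone and flange, dark drill chuck 46 mm diameter with a conical nose, up to 84 mm above its origin (on its axis at the cone's large end, z up).
- spanner: Flat dark hook spanner with a blue handle lying on the bench, 200 mm long, 12 mm high; origin under the centre of its ring, handle along -x. Leave it.
- screwdriver: Screwdriver with a red handle lying on the bench, along its x axis. Leave it.
- button_box: Grey push-button box, 112 x 192 mm and 83 mm high, origin under its middle. Leave it.
Mind the look-alikes: they are no part of the job. What is shaped like the collet_chuck but green is not meant. Leave any blue look-alike of the fixture alone.

How it is judged:
On the way, in this order (a step that is already met when the one before it is completed fails the run):
1. the collet chuck is lifted clear of the rack (height (world z) of collet_chuck above 0.13 m), for 0.1 s.
2. the chuck is pressed home: keys in its notches, and the cone bearing on the bore with over 60 N in all (the wedge multiplies weight and push three to four times: a push of about 20 N does it) (z of collet_chuck in the frame of seat below 0.002 m and contact force between collet_chuck and fixture above 60 N), for 0.2 s.
At the end, for the whole second after the job is handed in: The collet chuck stands upright (within 1.7 degrees) in the fixture, keys in its notches and cone fully home (height within 2 to 3 mm, axis within 2 mm), released and at rest; the other two holders, spanner, screwdriver and push-button box are within 20 mm of where they were (z of collet_chuck in the frame of seat between -0.003 and 0.002 m and horizontal distance between collet_chuck and seat below 0.002 m and angle between collet_chuck's own z axis and vertical below 0.03 rad and linear speed of collet_chuck below 0.01 m/s and distance of each of face_mill, drill_chuck, spanner, screwdriver, button_box from where it was at the start of the episode below 0.02 m); the robot touches nothing.
It fails at once if the chuck is forced down while it is not home, with more than 45 N on the fixture (z of collet_chuck in the frame of seat above 0.003 m and contact force between collet_chuck and fixture above 45 N).
It fails at once if the cone is jammed into the bore with more than 200 N in all (a push of about 45 N or more, multiplied by the wedge) (contact force between collet_chuck and fixture above 200 N).
It fails at once if the chuck is dropped or rammed into the fixture (over 0.2 m/s with its cone at the bore) (horizontal distance between collet_chuck and seat below 0.03 m and z of collet_chuck in the frame of seat below 0.045 m and linear speed of collet_chuck above 0.2 m/s).
It fails at once if the face mill or drill chuck holder in the rack is moved over 20 mm (distance of any of face_mill, drill_chuck from where it was at the start of the episode above 0.02 m).
It fails at once if the spanner, screwdriver or push-button box is moved over 20 mm (distance of any of spanner, screwdriver, button_box from where it was at the start of the episode above 0.02 m).
It also fails if it takes over 58 s, if anything falls off the work surface, if the arm or the gripper's body presses on something with over 40 N, if the wrist force passes 120 N, or if a joint passes its speed limit or range.

## Working session

There is one attempt and no reset: what is moved stays moved. The work goes in short steps, Python scripts to look and compute and a tool call to move; the robot and the scene stay as the last step left them, time stands still between calls to the robot, and variables do not carry over. Pictures are saved under pics/ and viewed, and the job is handed in when it is done.

Besides the shell and the picture viewer there is one more tool, called as a command line: name --pt "numbers of a row" for each row, then --argument value for the rest. carry_out: Moves the arm, as the interface text tells. Its arguments: {"type":"object","properties":{"series":{"type":"array"},"force":{"type":"number"}},"required":["series"]}

```bash
mkdir -p pics
cat > h.py <<'E'
import numpy as np,cv2
from scipy.spatial.transform import Rotation as R
from rig import robot
def snap(name,fn):
    c=robot.camera(name); cv2.imwrite('pics/'+fn+'.png',cv2.cvtColor(c['pixels'],cv2.COLOR_RGB2BGR))
    np.savez('pics/'+fn+'.npz',**{k:np.array(v) for k,v in c.items()}); return c
def load(fn): 
    d=np.load('pics/'+fn+'.npz'); return {k:d[k] for k in d}
def rot(c):
    a=np.array(c['attitude']); return R.from_quat(a).as_matrix() if a.size==4 else a.reshape(3,3)
def at(c,u,v,z):
    d=rot(c)@np.array([(u-c['cx'])/c['fx'],(v-c['cy'])/c['fy'],1]); p=np.array(c['position'])
    return p+d*(z-p[2])/d[2]
def proj(c,P):
    p=rot(c).T@(np.array(P)-np.array(c['position'])); return np.array([c['fx']*p[0]/p[2]+c['cx'],c['fy']*p[1]/p[2]+c['cy']])
E
python3 - <<'E'
from h import *
print(robot.get_obs())
for n in('scene','top','wrist'):
    c=snap(n,n+'0'); print(n,{k:v for k,v in c.items() if k!='pixels'})
E
```

```text
{'time': 0.0, 'q': array([-1.32551716e+00,  5.28463850e-01,  1.43390590e+00, -5.96904892e-06,
        1.18140514e+00, -1.78496200e-01]), 'joint_velocities': array([-9.58112971e-04, -1.36630780e-03,  5.06300327e-05, -2.52989189e-03,
        1.39662535e-03, -3.47167645e-04]), 'joint_torque': array([ 9.18484366e-04, -4.40040708e+01, -1.76593781e+01,  6.35178178e-02,
        5.82807348e-02, -1.65660977e-04]), 'position': array([ 0.25684819, -0.56897387,  0.22157192]), 'tool_rot': array([ 9.77634845e-01,  2.10306725e-01, -3.91856893e-05, -1.09042014e-03]), 'ft_force': array([-0.30867986, -0.16361633,  0.08305391]), 'moment': array([0.02847749, 0.04182181, 0.04271154]), 'grip_width': 0.08693365219198262}
scene {'fx': 416.52599650967676, 'fy': 416.52599650967676, 'cx': 256.3387044545484, 'cy': 197.90578501207722, 'position': array([ 1.23270721, -0.02321239,  1.10256654]), 'attitude': array([ 0.68934491,  0.66011589, -0.20029893, -0.22120341])}
top {'fx': 420.06587125875376, 'fy': 420.06587125875376, 'cx': 254.33800328135445, 'cy': 195.70009531264282, 'position': array([0.4497719 , 0.01172915, 1.32703523]), 'attitude': array([-0.69854793,  0.71469705, -0.0162351 ,  0.03123034])}
wrist {'fx': 276.1456581085666, 'fy': 276.1456581085666, 'cx': 260.00336824681483, 'cy': 188.11166737229365, 'position': array([ 0.32966173, -0.53653508,  0.38243537]), 'attitude': array([ 0.83105638, -0.53665381, -0.0796891 ,  0.12246478])}
```

View pics/scene0.png

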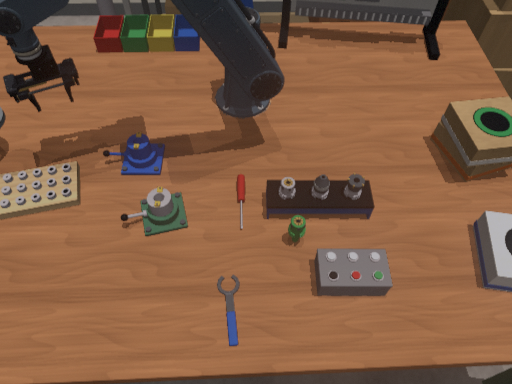

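View pics/top0.png

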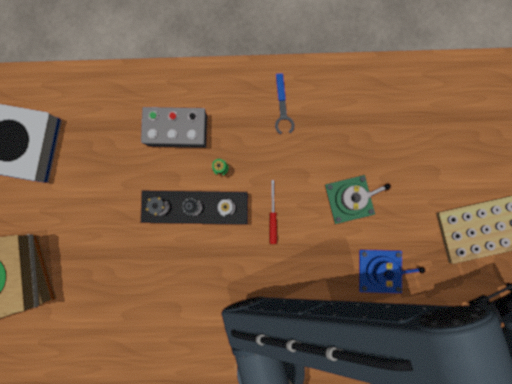

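View pics/wrist0.png

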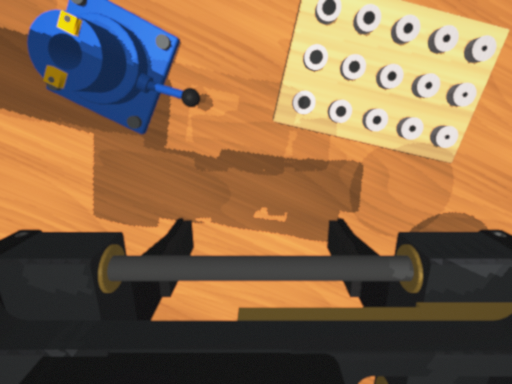

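Run:
```python
from h import *
c=load('top0');p=cv2.cvtColor(c['pixels'],cv2.COLOR_RGB2BGR)
a=cv2.resize(p[180:232,130:260],None,fx=6,fy=6,interpolation=cv2.INTER_CUBIC)
b=cv2.resize(p[165:235,315:400],None,fx=8,fy=8,interpolation=cv2.INTER_CUBIC)
cv2.imwrite('pics/za.png',a);cv2.imwrite('pics/zb.png',b)
s=load('scene0');p=cv2.cvtColor(s['pixels'],cv2.COLOR_RGB2BGR)
cv2.imwrite('pics/zc.png',cv2.resize(p[180:240,110:200],None,fx=8,fy=8,interpolation=cv2.INTER_CUBIC))
for n,u,v,z in(('nut',227,207,.124),('sleeve',354,197,.095),('base',350,199,.02),('green',220,167,.06)): print(n,at(c,u,v,z))
for n,u,v,z in(('nut',288,183,.124),('sleeve',159,198,.095)): print(n,at(s,u,v,z))
```

```text
nut [0.50032026 0.11553803 0.124     ]
sleeve [ 0.52223649 -0.25439664  0.095     ]
base [ 0.52072525 -0.25801813  0.02      ]
green [0.62526299 0.14023007 0.06      ]
nut [0.50650518 0.12050794 0.124     ]
sleeve [ 0.52587052 -0.2585482   0.095     ]
```

View pics/za.png

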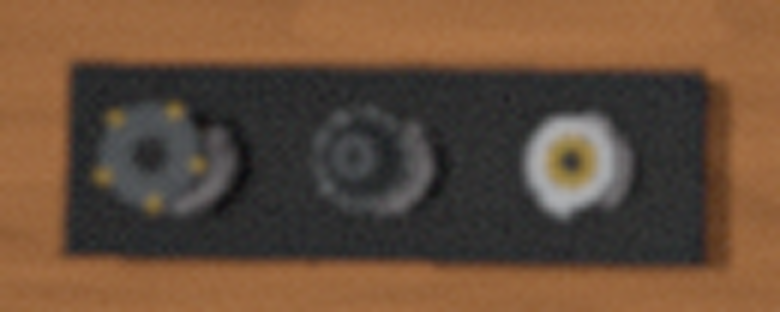

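View pics/zb.png

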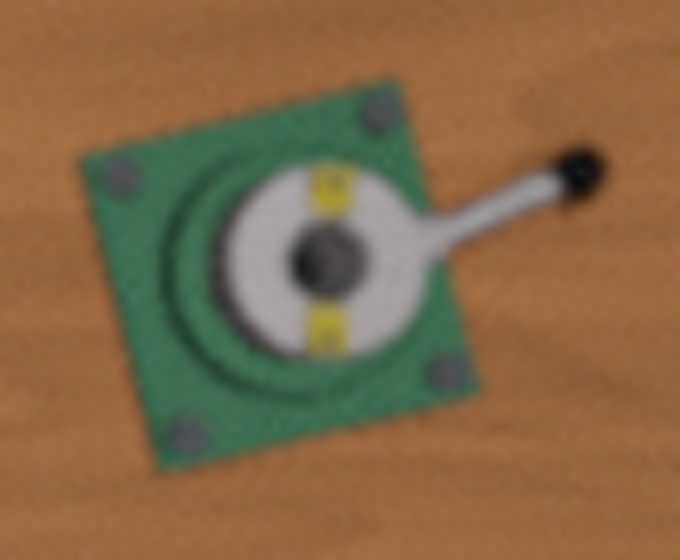

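View pics/zc.png

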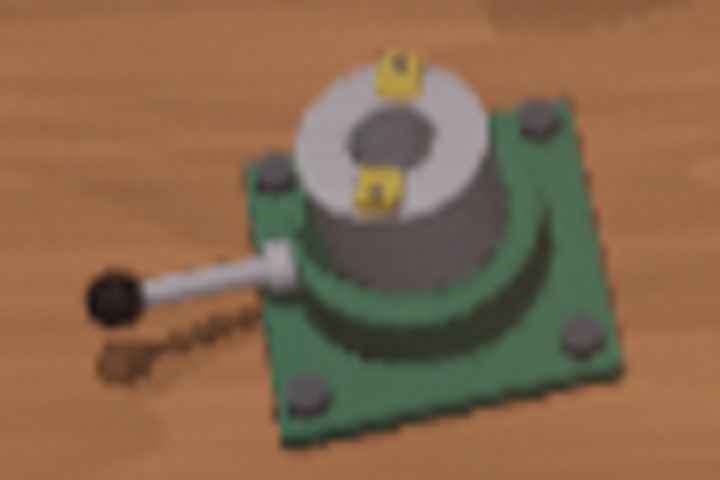

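```bash
cat >> h.py <<'E'
def tool(o=None):
    o=o or robot.get_obs(); return np.array(o['position']),R.from_quat(o['tool_rot'])
def yaw(o=None):
    p,r=tool(o); x=r.as_matrix()[:,0]; return np.arctan2(x[1],x[0])
def goal(P,yw):
    """shift mm / rotvec deg in tool axes to reach TCP P, pointing straight down, x-yaw yw"""
    p,r=tool(); t=r.inv().apply(np.array(P)-p)*1e3
    g=R.from_matrix(np.array([[np.cos(yw),np.sin(yw),0],[np.sin(yw),-np.cos(yw),0],[0,0,-1]]))
    return np.round(t,1),np.round((r.inv()*g).as_rotvec(degrees=True),2)
E
python3 - <<'E'
from h import *
c=load('top0');s=load('scene0')
for n,u,v,z in(('nut',224.75,206.4,.124),('sleeve',355.3,196.9,.095),('k1',356.2,188.1,.103),('k2',355.2,205.6,.103)): print(n,at(c,u,v,z))
def z2(x,y): return (110+(x+.5)/8-.5,180+(y+.5)/8-.5)
for n,(x,y),z in(('sleeve',(392,141),.095),('k1',(400,75),.103),('k2',(379,188),.103)): print(n,at(s,*z2(x,y),z))
w=load('wrist0');p,r=tool()
print('cam in tool',r.inv().apply(w['position']-p), (r.inv().as_matrix()@rot(w)))
print(yaw(),goal([.47,-.256,.2216],0.))
E
```

```text
nut [0.50219189 0.12197535 0.124     ]
sleeve [ 0.52244036 -0.25818934  0.095     ]
k1 [ 0.54754429 -0.26001841  0.103     ]
k2 [ 0.49669849 -0.25518446  0.103     ]
sleeve [ 0.52291298 -0.26006909  0.095     ]
k1 [ 0.49889721 -0.25776543  0.103     ]
k2 [ 0.54907447 -0.26110018  0.103     ]
cam in tool [ 7.97985367e-02 -6.92446285e-05 -1.60623575e-01] [[ 9.69618505e-05 -9.57224752e-01 -2.89345407e-01]
 [ 9.99999791e-01 -9.23531264e-05  6.40634081e-04]
 [-6.39952752e-04 -2.89345408e-01  9.57224543e-01]]
0.4237879334352091 (array([ 323. , -197.8,    0.6]), array([-0.1 ,  0.  , 24.28]))
```

carry_out --pt "55 -30 0 0 0 4 1" --pt "110 -62 0 0 0 9 1" --pt "165 -95 0 0 0 14 1" --pt "220 -125 0 0 0 19 1" --pt "275 -160 0 0 0 24.3 1" --pt "320 -187 0 0 0 24.3 1" --pt "350 -210 0 0 0 24.3 1" --pt "350 -210 0 0 0 24.3 1"

```text
time: 1.15
position: [0.4902, -0.231, 0.222]
tool_rot: [1.0, 0.002, -0.001, -0.001]
ft_force: [-0.0, -0.7, -0.3]
grip_width: 0.0867
```

Run:
```python
from h import *
c=snap('wrist','w1');o=robot.get_obs();print(o['time'],o['position'],yaw(o))
p=cv2.cvtColor(c['pixels'],cv2.COLOR_RGB2BGR);cv2.imwrite('pics/w1z.png',cv2.resize(p,(768,576),interpolation=cv2.INTER_CUBIC))
print(proj(c,[.5227,-.259,.095]))
```

```text
1.2 [ 0.4897904  -0.23263146  0.22203772] 0.002617911952205777
[286.99974503 151.91869043]
```

View pics/w1z.png

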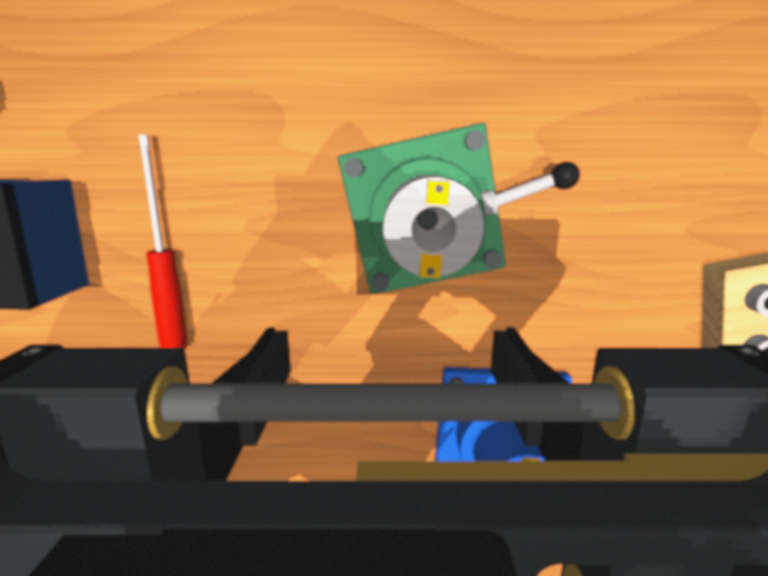

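```bash
cat >> h.py <<'E'
def keys(c,box):
    u0,v0,u1,v1=box; hsv=cv2.cvtColor(c['pixels'],cv2.COLOR_RGB2HSV)[v0:v1,u0:u1]
    m=((hsv[...,0]>18)&(hsv[...,0]<33)&(hsv[...,1]>140)&(hsv[...,2]>90)).astype(np.uint8)
    n,l,st,ce=cv2.connectedComponentsWithStats(m)
    P=[(ce[i]+[u0,v0],st[i,4]) for i in range(1,n) if st[i,4]>20]
    Q=[at(c,*q,.103) for q,_ in P]
    print(P,Q)
    if len(Q)==2:
        d=Q[0]-Q[1]; print('mid',(Q[0]+Q[1])/2,'len',np.linalg.norm(d),'ang',np.degrees(np.arctan(d[1]/d[0])))
E
python3 - <<'E'
from h import *
keys(load('w1'),(250,110,330,190))
keys(load('top0'),(340,180,370,215)); keys(load('scene0'),(145,180,175,215))
E
```

```text
[(array([291.4640884 , 128.40331492]), np.int32(181)), (array([286.73015873, 176.78306878]), np.int32(189))] [array([ 0.54750327, -0.26188677,  0.103     ]), array([ 0.49790958, -0.25879755,  0.103     ])]
mid [ 0.52270642 -0.26034216  0.103     ] len 0.04968980905585518 ang -3.5643880175042426
[] []
[] []
```

carry_out --pt "-2 -55 -2 0 0 0 1" --pt "-4 -110 -5 0 0 0 1" --pt "-6 -165 -10 0 0 0 1" --pt "-8 -220 -15 0 0 0 1" --pt "-10 -275 -18 0 0 0 1" --pt "-10 -325 -18 0 0 0 1" --pt "-10 -353 -18 0 0 0 1" --pt "-10 -353 -18 0 0 0 1"

```text
time: 2.2
position: [0.479, 0.1205, 0.2406]
tool_rot: [1.0, 0.002, -0.0, -0.001]
ft_force: [-0.5, -0.2, 0.2]
grip_width: 0.0872
```

Run:
```python
from h import *
c=snap('wrist','w2');o=robot.get_obs();print(o['time'],o['position'],yaw(o))
p=cv2.cvtColor(c['pixels'],cv2.COLOR_RGB2BGR)
q=proj(c,[.5035,.121,.124]);print(q);u,v=q.astype(int)
cv2.imwrite('pics/w2f.png',p)
cv2.imwrite('pics/w2z.png',cv2.resize(p[v-40:v+50,u-50:u+50],None,fx=6,fy=6,interpolation=cv2.INTER_CUBIC));print(u-50,v-40)
```

```text
2.25 [0.47910698 0.11950139 0.24052444] 0.0030584687067532396
[259.57108279 161.27197981]
209 121
```

View pics/w2f.png

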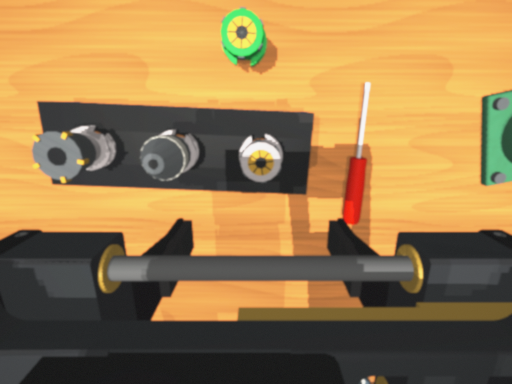

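View pics/w2z.png

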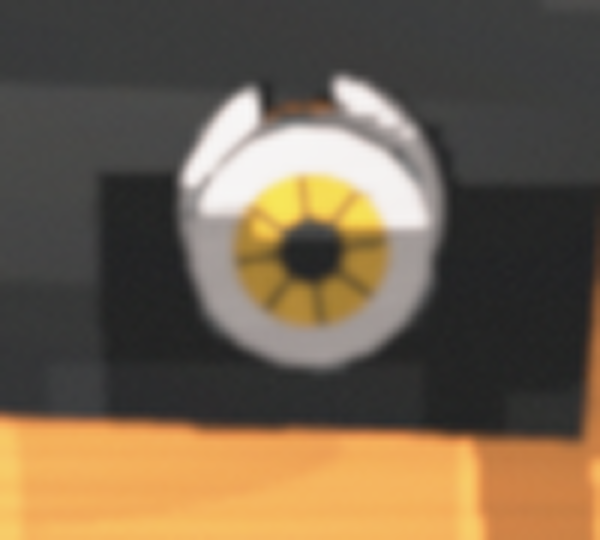

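Run:
```python
from h import *
c=load('w2')
f=lambda x,y:(209+(x+.5)/6-.5,121+(y+.5)/6-.5)
n=at(c,*f(311,246),.124);print('collet centre',n)
L=at(c,*f(261,88),.086);Rr=at(c,*f(332,78),.086);print(L-n,Rr-n,np.linalg.norm((L-n)[:2]),np.linalg.norm((Rr-n)[:2]),np.linalg.norm(L-Rr))
for q in((L+Rr)/2,): d=q-n;print('notch ang',np.degrees(np.arctan2(d[1],d[0])))
d=Rr-L; print('perp ang',np.degrees(np.arctan2(d[0],-d[1])))
# ellipse of nut
for a in np.arange(-4,16,4):
    ax=np.array([np.cos(np.radians(a)),np.sin(np.radians(a)),0])
    tx=np.array([-ax[1],ax[0],0])
    o=np.array([n[0],n[1],.086])
    for s in(1,-1):
        r=o+ax*np.sqrt(25**2-8.2**2)*1e-3+tx*8.2e-3*s; q=proj(c,r); print(a,s,(q-[209,121]+.5)*6-.5)
```

```text
collet centre [0.50318179 0.1201368  0.124     ]
[ 0.02246015  0.00946984 -0.038     ] [ 0.02437265 -0.00385508 -0.038     ] 0.02437490788063166 0.02467564899581782 0.013461465577661817
notch ang 6.83653012658961
perp ang 8.167772274548707
-4 1 [276.62184707  79.05153423]
-4 -1 [363.73490866  85.62585713]
0 1 [267.74151273  81.79058906]
0 -1 [355.11235903  82.18910287]
4 1 [259.08493357  85.14870183]
4 -1 [346.25988116  79.36925902]
8 1 [250.69660071  89.10738274]
8 -1 [337.22317657  77.18188447]
12 1 [242.61936743  93.64491425]
12 -1 [328.04908172  75.63907637]
```

Run:
```python
from h import *
print(goal([.5032,.1203,.15],0.),goal([.5032,.1203,.0955],0.))
```

```text
(array([24.2, -0.7, 90.5]), array([-0.04,  0.06,  0.18])) (array([ 24.2,  -0.6, 145. ]), array([-0.04,  0.06,  0.18]))
```

carry_out --pt "12 -0.4 20 0 0 0.2 1" --pt "24.2 -0.7 50 0 0 0.2 1" --pt "24.2 -0.7 80 0 0 0.2 1" --pt "24.2 -0.7 105 0 0 0.2 1" --pt "24.2 -0.7 125 0 0 0.2 1" --pt "24.2 -0.7 138 0 0 0.2 1" --pt "24.2 -0.7 145 0 0 0.2 1" --pt "24.2 -0.7 145 0 0 0.2 1"

```text
time: 3.25
position: [0.5033, 0.1198, 0.0954]
tool_rot: [1.0, -0.001, -0.001, -0.0]
ft_force: [-0.0, -0.6, -0.1]
grip_width: 0.0872
```

Run:
```python
from h import *
c=snap('wrist','w3');o=robot.get_obs();print(o['time'],o['position'],yaw(o),o['ft_force'])
```

```text
3.3 [0.5035744  0.12005262 0.09581047] -0.0007806407379343871 [-0.04232761 -0.18058616  1.1026242 ]
```

View pics/w3.png

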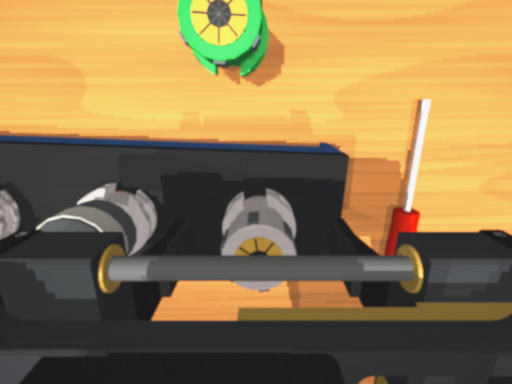

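carry_out --pt "0 0 0 0 0 0 0" --pt "0 0 0 0 0 0 -0.5" --pt "0 0 0 0 0 0 -1" --pt "0 0 0 0 0 0 -1" --pt "0 0 0 0 0 0 -1" --pt "0 0 0 0 0 0 -1" --pt "0 0 0 0 0 0 -1" --pt "0 0 0 0 0 0 -1" --force 50

```text
time: 4.3
position: [0.5035, 0.1201, 0.0958]
tool_rot: [1.0, -0.0, -0.0, -0.0]
ft_force: [-1.3, 0.3, 1.2]
grip_width: 0.0409
```

Run:
```python
from h import *
o=robot.get_obs();print(o['time'],o['position'],yaw(o),o['ft_force'],o['grip_width'])
```

```text
4.3 [0.50352459 0.12013504 0.09580681] -0.0008444465063724572 [-1.32260804  0.30198176  1.18120141] 0.04091177444889435
```

carry_out --pt "0 0 -8 0 0 0 -1" --pt "0 0 -25 0 0 0 -1" --pt "0 0 -45 0 0 0 -1" --pt "0 0 -65 0 0 0 -1" --pt "0 0 -85 0 0 0 -1" --pt "0 0 -102 0 0 0 -1" --pt "0 0 -112 0 0 0 -1" --pt "0 0 -112 0 0 0 -1"

```text
time: 5.3
position: [0.5036, 0.12, 0.2081]
tool_rot: [1.0, -0.0, 0.0, -0.0]
ft_force: [-0.2, -0.0, -5.5]
grip_width: 0.0409
```

Run:
```python
from h import *
o=robot.get_obs();print(o['time'],o['position'],yaw(o),o['ft_force'],o['grip_width'])
c=snap('wrist','w4')
```

```text
5.3 [0.50357766 0.12000369 0.20808759] -0.0008786836809659701 [-0.24211523 -0.00991069 -5.54299328] 0.04086259353516091
```

View pics/w4.png

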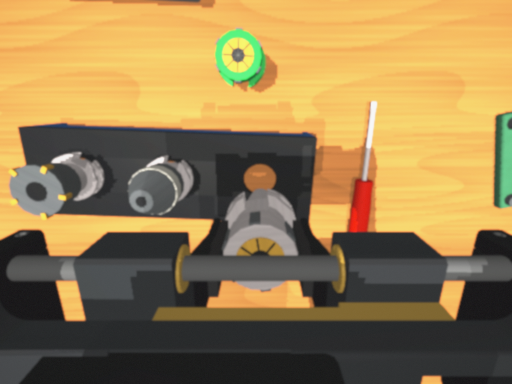

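Run:
```python
from h import *
c=load('w4');p=cv2.cvtColor(c['pixels'],cv2.COLOR_RGB2BGR)
cv2.imwrite('pics/w4z.png',cv2.resize(p[180:260,210:310],None,fx=7,fy=7,interpolation=cv2.INTER_CUBIC))
o=np.array([.50355,.12,.2081-.0288+.019])
for a in (3,5,7,9,11):
    ax=np.array([np.cos(np.radians(a)),np.sin(np.radians(a)),0]);tx=np.array([-ax[1],ax[0],0]);l=[]
    for z in(0,-.016):
     for r in(25,):
      for s in(1,-1):
        l.append(((proj(c,o+[0,0,z]+ax*np.sqrt(r*r-8.2**2)*1e-3+tx*8.2e-3*s)-[210,180]+.5)*7-.5).round(0))
    print(a,*l)
print(goal([.5227,-.26,.208],np.radians(-10.7)))
```

```text
3 [250. 113.] [427. 104.] [258.  63.] [421.  55.]
5 [242. 116.] [418. 102.] [251.  66.] [413.  52.]
7 [233. 120.] [408. 100.] [243.  70.] [404.  51.]
9 [225. 124.] [399.  98.] [235.  73.] [396.  49.]
11 [217. 129.] [390.  96.] [228.  77.] [387.  48.]
(array([ 19.9, 380. ,  -0.8]), array([-0.03,  0.07, 10.65]))
```

View pics/w4z.png

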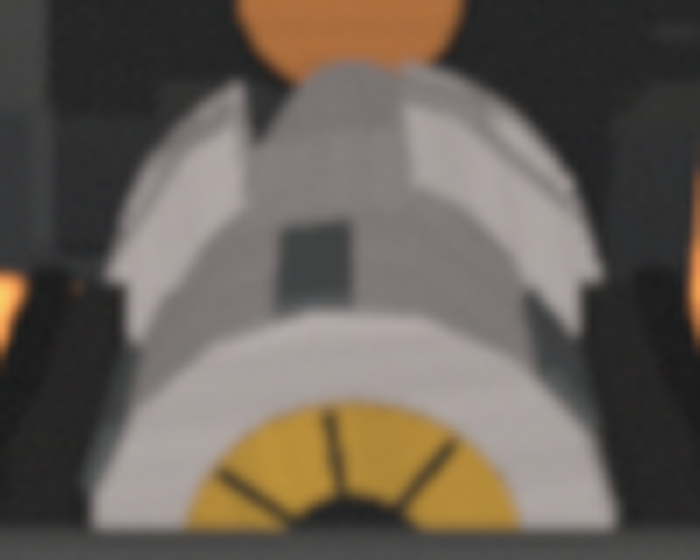

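carry_out --pt "2 40 0 0 0 0 -1" --pt "5 90 0 0 0 2 -1" --pt "8 145 0 0 0 4 -1" --pt "11 200 0 0 0 6 -1" --pt "14 255 0 0 0 8 -1" --pt "17 310 0 0 0 10 -1" --pt "19.9 355 0 0 0 10.5 -1" --pt "19.9 380 0 0 0 10.5 -1"

```text
time: 6.35
position: [0.5222, -0.2623, 0.206]
tool_rot: [0.996, -0.093, -0.001, -0.001]
ft_force: [0.0, 0.3, -5.9]
grip_width: 0.0411
```

Run:
```python
from h import *
o=robot.get_obs();print(o['time'],o['position'],np.degrees(yaw(o)),o['ft_force'],o['grip_width'])
c=snap('wrist','w5'); snap('top','t5'); snap('scene','s5')
p=cv2.cvtColor(c['pixels'],cv2.COLOR_RGB2BGR)
cv2.imwrite('pics/w5z.png',cv2.resize(p[130:280,180:340],None,fx=5,fy=5,interpolation=cv2.INTER_CUBIC)[:600])
print(proj(c,[.5227,-.26,.095]))
```

```text
6.35 [ 0.52224665 -0.26231163  0.20597498] -10.67082570955708 [ 0.01991424  0.34362902 -5.94502594] 0.04108445621156005
[257.68562781 185.72756455]
```

View pics/w5z.png

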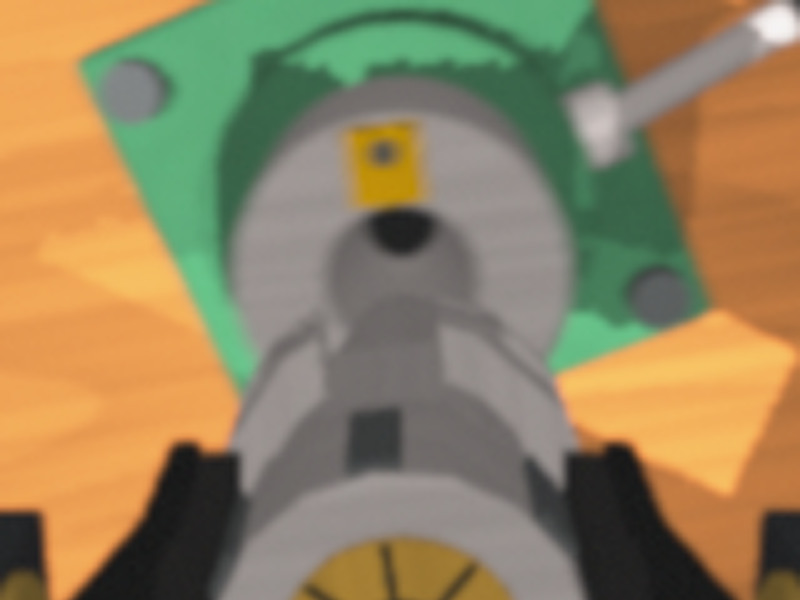

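Run:
```python
from h import *
c=load('w5')
Z=lambda P:((proj(c,P)-[180,130]+.5)*5-.5)
un=lambda x,y:(180+(x+.5)/5-.5,130+(y+.5)/5-.5)
from scipy.optimize import least_squares
def kc(p,s=1):
    a=p[2];ax=np.array([np.cos(a),np.sin(a)]);t=np.array([-ax[1],ax[0]]);o=p[:2]
    return [np.r_[o+ax*r*1e-3*s+t*w*1e-3,z] for r,w,z in((33,7.4,.1015),(33,-7.4,.1015),(18,7.4,.1025),(18,-7.4,.1025))]
obs=np.array([(347,128),(423,121),(356,208),(429,205)])
# sleeve right edge & left edge points on top rim (z=.095, r=35)
rim=[(232,255),(575,255),(405,108),(285,158),(525,158)]
rp=[at(c,*un(*q),.095) for q in rim]
def f(p):
    e=[(Z(P)-q)/5 for P,q in zip(kc(p),obs)]
    g=[(np.hypot(*(q[:2]-p[:2]))-.035)*1e3 for q in rp]
    return np.r_[np.ravel(e),g]
s=least_squares(f,[.5227,-.26,-.065],x_scale=[.01,.01,.1]);print(s.x[:2],np.degrees(s.x[2]),f(s.x).round(2))
print([Z(P).round() for P in kc(s.x)])
# notch
o=robot.get_obs();b=np.array([*o['position'][:2],o['position'][2]-.0288])
for a in (-7,-5,-3,-1):
    ax=np.array([np.cos(np.radians(a)),np.sin(np.radians(a)),0]);tx=np.array([-ax[1],ax[0],0])
    print(a,[Z(b+[0,0,z]+ax*np.sqrt(625-8.2**2)*1e-3+tx*8.2e-3*s).round() for z in(.019,.003) for s in(1,-1)])
```

```text
[ 0.52235984 -0.2625966 ] -4.56690752303451 [ 0.03  0.57  0.03  0.36 -0.01 -0.18  0.4  -1.15  0.3   0.43  0.41 -0.34
  0.15]
[array([347., 131.]), array([423., 123.]), array([356., 207.]), array([431., 199.])]
-7 [array([312., 336.]), array([438., 328.]), array([319., 300.]), array([435., 293.])]
-5 [array([306., 339.]), array([431., 327.]), array([313., 302.]), array([429., 291.])]
-3 [array([300., 341.]), array([425., 326.]), array([308., 305.]), array([423., 290.])]
-1 [array([294., 344.]), array([418., 324.]), array([302., 307.]), array([417., 289.])]
```

carry_out --pt "0 0 0 0 0 0 -1" --pt "0 0 0 0 0 0 -1" --pt "0 0 0 0 0 0 -1" --pt "0 0 0 0 0 0 -1"

```text
time: 7.0
position: [0.5221, -0.2597, 0.2063]
tool_rot: [0.996, -0.092, -0.001, -0.001]
ft_force: [-0.4, 0.2, -4.3]
grip_width: 0.0409
```

Run:
```python
from h import *
o=robot.get_obs();print(o['time'],o['position'],np.degrees(yaw(o)),o['ft_force'],o['grip_width'],abs(o['joint_velocities']).max())
c=snap('wrist','w6'); snap('top','t6'); snap('scene','s6')
p=cv2.cvtColor(c['pixels'],cv2.COLOR_RGB2BGR)
cv2.imwrite('pics/w6z.png',cv2.resize(p[135:245,190:310],None,fx=6,fy=6,interpolation=cv2.INTER_CUBIC)[:600])
print(c['position'],load('w5')['position'])
```

```text
7.0 [ 0.52213941 -0.25969528  0.20631357] -10.60566989421455 [-0.39037496  0.1512324  -4.27485428] 0.040857462599701334 0.005707978836877249
[ 0.60098764 -0.27482315  0.36680637] [ 0.60101348 -0.27731146  0.3665017 ]
```

View pics/w6z.png

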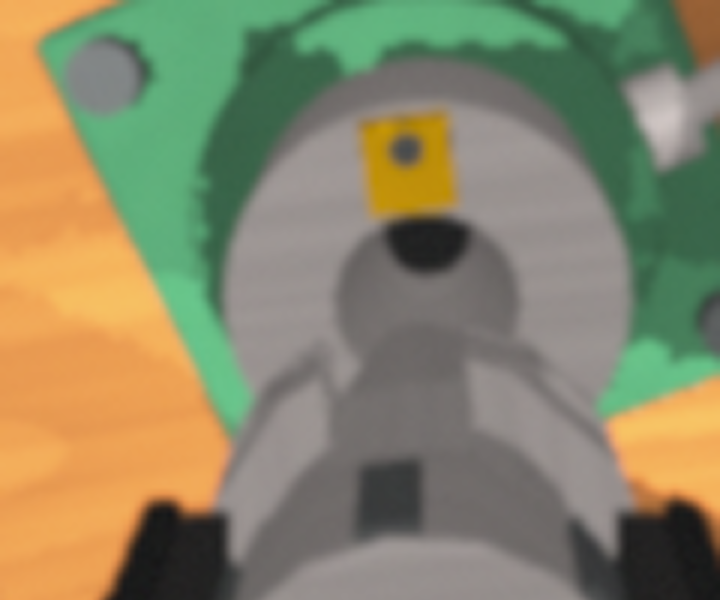

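Run:
```python
from h import *
from scipy.optimize import least_squares
c=load('w6')
Z=lambda P:((proj(c,P)-[190,135]+.5)*6-.5)
un=lambda x,y:(190+(x+.5)/6-.5,135+(y+.5)/6-.5)
def kc(p,s=1):
    a=p[2];ax=np.array([np.cos(a),np.sin(a)]);t=np.array([-ax[1],ax[0]]);o=p[:2]
    return [np.r_[o+ax*r*1e-3*s+t*w*1e-3,z] for r,w,z in((33,7.4,.1015),(33,-7.4,.1015),(18,7.4,.1025),(18,-7.4,.1025))]
obs=np.array([(360,122),(450,112),(371,217),(457,208)])
rim=[(223,290),(633,290),(428,100),(260,190),(585,190)]
rp=[at(c,*un(*q),.095) for q in rim]
def f(p):
    e=[(Z(P)-q)/6 for P,q in zip(kc(p),obs)]
    g=[(np.hypot(*(q[:2]-p[:2]))-.035)*1e3 for q in rp]
    return np.r_[np.ravel(e),g]
s=least_squares(f,[.5227,-.26,-.065],x_scale=[.01,.01,.1]);print(s.x[:2],np.degrees(s.x[2]),f(s.x).round(2))
for a in np.radians([-6,-4,-2]): print(np.degrees(a),[Z(P).round() for P in kc(np.r_[s.x[:2],a])])
o=robot.get_obs();b=np.array([*o['position'][:2],o['position'][2]-.0288])
for a in (-7,-5,-3,-1):
    ax=np.array([np.cos(np.radians(a)),np.sin(np.radians(a)),0]);tx=np.array([-ax[1],ax[0],0])
    print(a,[Z(b+[0,0,z]+ax*np.sqrt(625-8.2**2)*1e-3+tx*8.2e-3*s).round() for z in(.019,.003) for s in(1,-1)])
# cone foot outline: leading edge
p,_=0,0
```

```text
[ 0.52231618 -0.26014816] -4.777703622017581 [-0.1   0.58  0.09  0.71 -0.26 -0.01  0.42 -0.   -0.35  0.47  0.15 -0.81
 -1.64]
-6.000000000000001 [array([364., 124.]), array([455., 117.]), array([372., 216.]), array([462., 209.])]
-4.0 [array([357., 126.]), array([448., 116.]), array([368., 218.]), array([458., 208.])]
-2.0 [array([350., 129.]), array([440., 115.]), array([364., 220.]), array([454., 207.])]
-7 [array([336., 367.]), array([487., 358.]), array([343., 324.]), array([482., 316.])]
-5 [array([329., 370.]), array([480., 356.]), array([337., 327.]), array([475., 314.])]
-3 [array([322., 374.]), array([472., 355.]), array([330., 330.]), array([468., 312.])]
-1 [array([315., 377.]), array([464., 353.]), array([323., 333.]), array([461., 311.])]
```

Run:
```python
from h import *
print(goal([.5224,-.2601,.134],np.radians(-11.5)))
```

```text
(array([ 0.6,  0.1, 72.2]), array([-0.12,  0.19,  0.86]))
```

carry_out --pt "0.4 0.1 10 -0.1 0.2 0.9 -1" --pt "0.4 0.1 22 -0.1 0.2 0.9 -1" --pt "0.4 0.1 34 -0.1 0.2 0.9 -1" --pt "0.4 0.1 44 -0.1 0.2 0.9 -1" --pt "0.4 0.1 54 -0.1 0.2 0.9 -1" --pt "0.4 0.1 63 -0.1 0.2 0.9 -1" --pt "0.4 0.1 69 -0.1 0.2 0.9 -1" --pt "0.4 0.1 72 -0.1 0.2 0.9 -1"

```text
time: 8.15
position: [0.5222, -0.26, 0.1339]
tool_rot: [0.995, -0.101, 0.0, -0.0]
ft_force: [-0.3, -0.4, -4.8]
grip_width: 0.041
```

Run:
```python
from h import *
print(robot.get_obs()['ft_force'])
c=snap('wrist','w7')
o=robot.get_obs();print(o['time'],o['position'],np.degrees(yaw(o)),o['ft_force'],o['moment'],o['grip_width'],abs(o['joint_velocities']).max())
p=cv2.cvtColor(c['pixels'],cv2.COLOR_RGB2BGR)
cv2.imwrite('pics/w7z.png',cv2.resize(p[155:255,190:320],None,fx=6,fy=6,interpolation=cv2.INTER_CUBIC)[:600])
```

```text
[-0.32995476 -0.38229322 -4.77302997]
8.2 [ 0.5221322  -0.25999513  0.13371959] -11.54102279726626 [-0.98839263  0.11815989 -5.60202951] [0.01519773 0.0631469  0.00737006] 0.040978168524698474 0.012144920261358797
```

View pics/w7z.png

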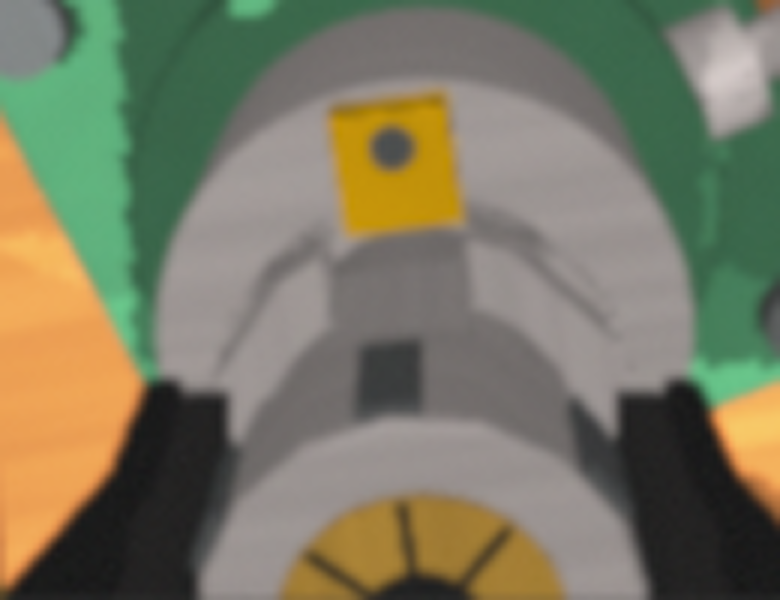

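carry_out --pt "0 0 1.5 0 0 0 -1" --pt "0 0 3 0 0 0 -1" --pt "0 0 4 0 0 0 -1" --pt "0 0 5 0 0 0 -1" --pt "0 0 5 0 0 0 -1"

```text
time: 8.82
position: [0.5224, -0.2602, 0.1288]
tool_rot: [0.995, -0.101, 0.0, -0.0]
ft_force: [0.5, -0.3, -5.8]
grip_width: 0.0408
```

carry_out --pt "0 0 0.6 0 0 0 -1" --pt "0 0 1.2 0 0 0 -1" --pt "0 0 1.6 0 0 0 -1" --pt "0 0 1.6 0 0 0 -1"

```text
time: 9.32
position: [0.5226, -0.2603, 0.1272]
tool_rot: [0.995, -0.101, 0.0, -0.0]
ft_force: [0.6, -0.2, -5.3]
grip_width: 0.0407
```

carry_out --pt "0 0 0.6 0 0 0 -1" --pt "0 0 1.2 0 0 0 -1" --pt "0 0 1.6 0 0 0 -1" --pt "0 0 1.6 0 0 0 -1"

```text
time: 9.82
position: [0.5227, -0.2603, 0.1256]
tool_rot: [0.995, -0.101, 0.001, 0.0]
ft_force: [1.4, -0.9, -4.9]
grip_width: 0.0409
```

carry_out --pt "0 0 0.5 0 0 0 -1" --pt "0 0 1 0 0 0 -1" --pt "0 0 1.5 0 0 0 -1" --pt "0 0 1.5 0 0 0 -1"

```text
time: 10.32
position: [0.523, -0.2604, 0.1242]
tool_rot: [0.995, -0.101, 0.001, 0.0]
ft_force: [2.2, -0.3, -5.3]
grip_width: 0.0409
```

Run:
```python
from h import *
c=snap('wrist','w8')
o=robot.get_obs();print(o['time'],o['position'],np.degrees(yaw(o)),o['ft_force'],o['moment'],o['grip_width'])
p=cv2.cvtColor(c['pixels'],cv2.COLOR_RGB2BGR)
cv2.imwrite('pics/w8z.png',cv2.resize(p[155:255,190:320],None,fx=6,fy=6,interpolation=cv2.INTER_CUBIC)[:600])
```

```text
10.375 [ 0.52301952 -0.26042369  0.12423899] -11.555133748543899 [ 2.68116069  0.1069943  -4.82832257] [ 0.03894425 -0.33921148  0.01069457] 0.04111185680265178
```

View pics/w8z.png

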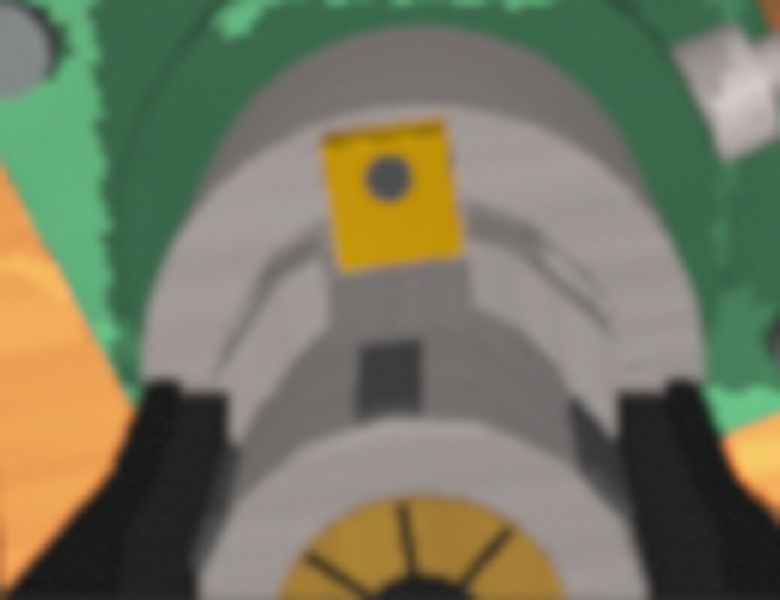

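carry_out --pt "0.2 0 0.5 0 0 0 -1" --pt "0.4 0 0.9 0 0 0 -1" --pt "0.4 0 1.2 0 0 0 -1" --pt "0.4 0 1.2 0 0 0 -1"

```text
time: 10.88
position: [0.5234, -0.2605, 0.1234]
tool_rot: [0.995, -0.101, 0.001, 0.0]
ft_force: [1.5, -0.3, -0.1]
grip_width: 0.0411
```

carry_out --pt "0 0 0.3 0 0 0 -1" --pt "0 0 0.5 0 0 0 -1" --pt "0 0 0.5 0 0 0 -1"

```text
time: 11.25
position: [0.5235, -0.2606, 0.1233]
tool_rot: [0.995, -0.101, 0.001, 0.0]
ft_force: [0.5, -0.1, 3.7]
grip_width: 0.041
```

Run:
```python
from h import *
o=robot.get_obs();print(o['time'],o['position'],np.degrees(yaw(o)),o['ft_force'],o['moment'],o['grip_width'])
```

```text
11.25 [ 0.52346419 -0.26055932  0.12326263] -11.548126242122532 [ 0.45245263 -0.0580495   3.72000142] [ 0.27949114 -0.02342959 -0.00851083] 0.04100333511447963
```

carry_out --pt "0 0 0.6 0 0 0 -1" --pt "0 0 1.0 0 0 0 -1" --pt "0 0 1.4 0 0 0 -1" --pt "0 0 1.6 0 0 0 -1" --pt "0 0 1.6 0 0 0 -1"

```text
time: 11.88
position: [0.5235, -0.2606, 0.123]
tool_rot: [0.995, -0.101, 0.001, 0.0]
ft_force: [-0.2, 1.1, 10.1]
grip_width: 0.0406
```

Run:
```python
from h import *
o=robot.get_obs();print(o['time'],o['position'],np.degrees(yaw(o)),o['ft_force'],o['moment'],o['grip_width'])
```

```text
11.875 [ 0.5235115  -0.26057393  0.1230117 ] -11.54243841022025 [-0.18629491  1.12708126 10.0810898 ] [0.45137939 0.3054339  0.00994622] 0.040627528101482215
```

carry_out --pt "0 0 1.2 0 0 0 -1" --pt "0 0 1.8 0 0 0 -1" --pt "0 0 2.3 0 0 0 -1" --pt "0 0 2.7 0 0 0 -1" --pt "0 0 2.9 0 0 0 -1" --pt "0 0 2.9 0 0 0 -1" --pt "0 0 2.9 0 0 0 -1" --pt "0 0 2.9 0 0 0 -1"

```text
time: 12.88
position: [0.5236, -0.2606, 0.1228]
tool_rot: [0.995, -0.1, 0.002, 0.001]
ft_force: [-3.5, 2.4, 17.1]
grip_width: 0.0409
```

Run:
```python
from h import *
o=robot.get_obs();print(o['time'],o['position'],np.degrees(yaw(o)),o['ft_force'],o['moment'],o['grip_width'])
c=snap('wrist','w9')
p=cv2.cvtColor(c['pixels'],cv2.COLOR_RGB2BGR)
cv2.imwrite('pics/w9z.png',cv2.resize(p[155:255,190:320],None,fx=6,fy=6,interpolation=cv2.INTER_CUBIC)[:600])
```

```text
12.875 [ 0.52357529 -0.26055792  0.12281363] -11.528170834289197 [-3.50524     2.39014056 17.09517644] [0.70058393 0.61762566 0.02048635] 0.04085549352012481
```

View pics/w9z.png

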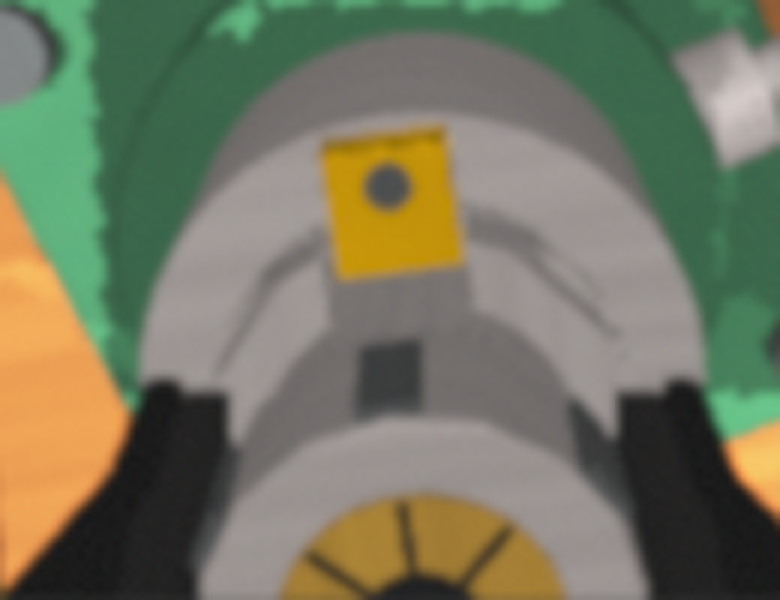

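carry_out --pt "0 0 2.6 0 0 0 -1" --pt "0 0 2.9 0 0 0 -1" --pt "0 0 3.1 0 0 0 -1" --pt "0 0 3.3 0 0 0 -1" --pt "0 0 3.3 0 0 0 -1" --pt "0 0 3.3 0 0 0 -1" --pt "0 0 3.3 0 0 0 -1" --pt "0 0 3.3 0 0 0 -1"

```text
time: 13.92
position: [0.5236, -0.2606, 0.1228]
tool_rot: [0.995, -0.1, 0.002, 0.001]
ft_force: [-3.9, 2.8, 20.1]
grip_width: 0.041
```

Run:
```python
from h import *
o=robot.get_obs();print(o['time'],o['position'],np.degrees(yaw(o)),o['ft_force'],o['moment'],o['grip_width'],goal(o['position'],yaw(o)))
```

```text
13.925 [ 0.52363162 -0.26058086  0.12278058] -11.516592922777733 [-3.87322653  2.80962037 20.11320698] [0.84653547 0.72066457 0.01571829] 0.04103324597541879 (array([0., 0., 0.]), array([ 0.1 , -0.27, -0.  ]))
```

carry_out --pt "0 0 3.3 0 0 0 -1" --pt "0 0 3.7 0 0 0 -1" --pt "0 0 3.9 0 0 0 -1" --pt "0 0 3.9 0 0 0 -1" --pt "0 0 3.9 0 0 0 -1" --pt "0 0 3.9 0 0 0 -1" --pt "0 0 3.9 0 0 0 -1"

```text
time: 14.8
position: [0.5236, -0.2606, 0.1227]
tool_rot: [0.995, -0.1, 0.003, 0.002]
ft_force: [-5.0, 3.8, 24.1]
grip_width: 0.0405
```

carry_out --pt "0 0 2.5 0 0 0 -1" --pt "0 0 1.5 0 0 0 -1" --pt "0 0 0.8 0 0 0 -1" --pt "0 0 0.6 0 0 0 -1" --pt "0 0 0.6 0 0 0 -1"

```text
time: 15.42
position: [0.5236, -0.2606, 0.1228]
tool_rot: [0.995, -0.1, 0.003, 0.001]
ft_force: [0.1, 1.6, 7.4]
grip_width: 0.0412
```

Now release and back off, straight up along the (slightly tilted) tool axis.

carry_out --pt "0 0 0.3 0 0 0 -0.3" --pt "0 0 0 0 0 0 0.2" --pt "0 0 0 0 0 0 0.6" --pt "0 0 0 0 0 0 1" --pt "0 0 0 0 0 0 1" --pt "0 0 0 0 0 0 1" --pt "0 0 0 0 0 0 1" --pt "0 0 0 0 0 0 1"

```text
time: 16.42
position: [0.5236, -0.2606, 0.1228]
tool_rot: [0.995, -0.1, 0.003, 0.002]
ft_force: [-0.7, 0.7, -0.1]
grip_width: 0.0866
```

Run:
```python
from h import *
o=robot.get_obs();print(o['time'],o['position'],np.degrees(yaw(o)),o['ft_force'],o['grip_width'])
c=snap('wrist','w10')
```

```text
16.425 [ 0.52357676 -0.26058671  0.12283488] -11.509896417350951 [-0.68549726  0.67118565 -0.14088035] 0.08656422903713666
```

View pics/w10.png

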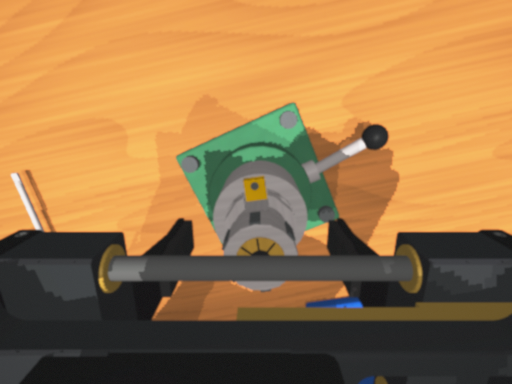

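Fingers are clear of the nut on both sides (columns ~190 and ~335, nut 225–297). Retract up.

carry_out --pt "0 0 -5 0 0 0 1" --pt "0 0 -20 0 0 0 1" --pt "0 0 -45 0 0 0 1" --pt "0 0 -70 0 0 0 1" --pt "-5 0 -100 0 0 0 1" --pt "-20 0 -115 0 0 0 1" --pt "-35 0 -115 0 0 0 1" --pt "-35 0 -115 0 0 0 1"

```text
time: 17.48
position: [0.4865, -0.2521, 0.2369]
tool_rot: [0.995, -0.101, 0.001, 0.001]
ft_force: [-0.5, -0.1, -0.9]
grip_width: 0.087
```

carry_out --pt "0 0 0 0 0 0 1" --pt "0 0 0 0 0 0 1" --pt "0 0 0 0 0 0 1"

```text
time: 17.85
position: [0.4867, -0.2521, 0.2363]
tool_rot: [0.995, -0.101, 0.001, 0.0]
ft_force: [0.8, 0.1, -0.3]
grip_width: 0.0873
```

Run:
```python
from h import *
c=snap('wrist','w11');s=snap('scene','s11');t=snap('top','t11')
cv2.imwrite('pics/s11z.png',cv2.resize(cv2.cvtColor(s['pixels'],cv2.COLOR_RGB2BGR)[130:250,90:250],None,fx=5,fy=5,interpolation=cv2.INTER_CUBIC))
p=cv2.cvtColor(c['pixels'],cv2.COLOR_RGB2BGR);cv2.imwrite('pics/w11z.png',cv2.resize(p[70:230,180:340],None,fx=3.7,fy=3.7,interpolation=cv2.INTER_CUBIC))
C=[.5236,-.2606]
for z in(.151,): print([proj(k,C+[z]) for k in(c,s,t)])
print((proj(c,C+[.151])-[180,70])*3.7,(proj(s,C+[.151])-[90,130])*5)
o=robot.get_obs();print(o['time'],o['position'])
```

```text
[array([260.84831624, 153.73150908]), array([154.83862253, 186.06486401]), array([360.52100492, 195.18147584])]
[299.13877008 309.80658361] [324.19311264 280.32432007]
18.0 [ 0.48668203 -0.25209155  0.23661623]
```

View pics/w11z.png

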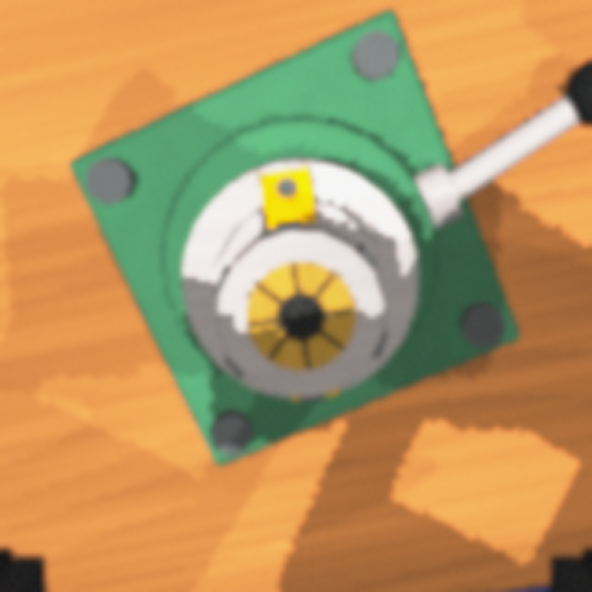

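View pics/s11z.png

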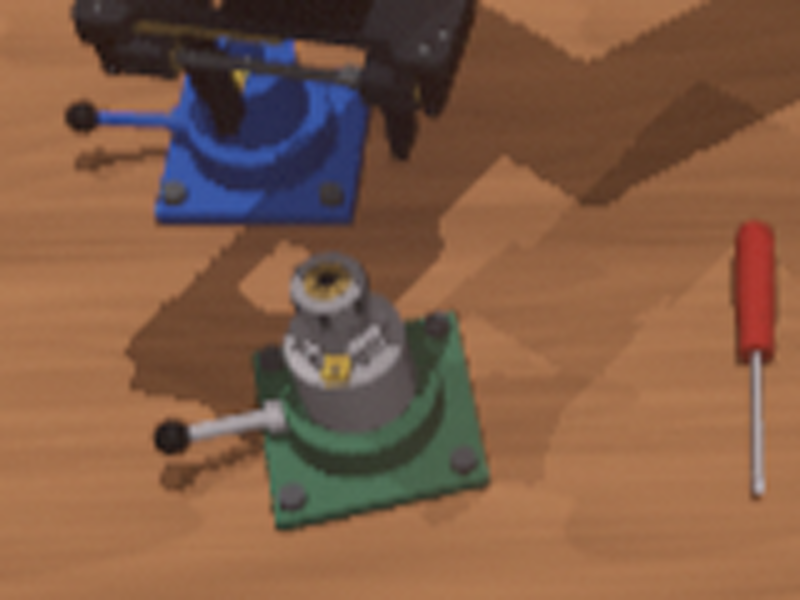

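View pics/s11.png

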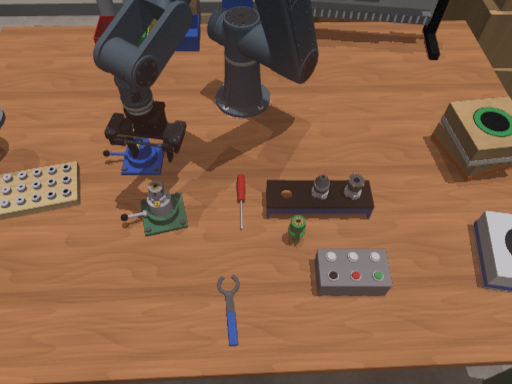

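```bash
python3 -c "
from rig import robot
print(robot.hand_in())"
```

```text
the job is handed in; nothing more can be done
None
```

I took the collet chuck from the rack by its nut, turned it about 11.5° to line its notches up with the keys, and lowered it into the green fixture. The notches went straight over the keys, so it never rested on top of them. I then pressed it home, holding about 20 N and then a peak of 24 N, let go, and handed the job in after about 18 s.

- **Seated height:** the hand stopped at 122.8 mm, the height I had worked out for fully home. The last pictures show the yellow keys in the flange notches.
- **Upright and centred:** the top of the collet was within about 1.5 pixels (roughly 1 mm) of where a seated, upright chuck should appear.
- **At rest, hand clear:** the open gripper read close to 0 N and stood clear above the fixture. The other holders, spanner, screwdriver and button box look unmoved, by eye rather than measured.
- **What disagreed:** my first camera estimates of the bore centre differed from each other by about 2 mm. The final position was about 1 mm from the closest one (further along x), because the bore centred the cone as it went in. A sideways force of about 6 N built up during the push and disappeared when I let go.
- **Not measured:** I could not read the contact force between cone and bore directly. I estimate it at 65 to 100 N from the push force and the wedge angle.

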